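# Set the hang-card jig to its longest size

## Task

Set the card jig to its longest size: press the locking button in the carriage's pocket and keep it held down while you push the carriage along the bed until it is fully home against the end stop, then let the button spring back up and come clear. Use the fingertips only, and leave the card bundle, the tagging gun and the tub standing where they are.

Things in the scene. Friction and masses are not known exactly. Their poses are not given: they have to be found in the camera images.
- jig: The card jig, screwed to the table: aluminium bed 120 mm wide (its x), 290 mm long (its y, from -155 to +135 mm), 16 mm thick, a low dark guide strip along each long edge (top 26 mm above the table). Origin on the table surface, on the bed's centre line; z up. +y points along the bed to the end stop; any yaw. The other end has no block.
- stop_face (a point): On the face of the end stop, 38 mm above the table: a dark steel block across the bed's +y end, 120 mm wide, 26 mm thick, top 60 mm above the table, with two rubber buffers reaching to y = 100 mm in the jig's frame, where the carriage comes to rest.
- carriage (a joint): White plastic carriage along the jig's +y, m: 0 farthest from the end stop, 0.14 fully home. 98 mm wide, 94 long, 0.35 kg, rim 48.5 mm above the table, outer faces sloped. Open pocket in its middle, 50 (x) by 56 mm (y), upright walls, floor 30.5 mm above the table. Locked by teeth every 8 mm (1 mm play) unless the button is down; then slides with 2 N, pushed by a pocket wall or dragged by the finger.
- release (a joint): Travel of the locking button, m: 0 is up (locked), 0.007 fully down. Spring: 2.5 N starts it, 5 N holds it fully down. It unlocks 3.5 mm down; hold it at least 4 mm down all the way. Let go, it springs up and locks in the next tooth gap; fully home is such a gap, and short of one the button cannot come up.
- button_top (a point): Centre of the top of the locking button: black, round, flat, 36 mm diameter, in the middle of the carriage's pocket and moving with it. Top 39 mm above the table when up (9.5 mm below the carriage's rim), 32 mm when fully down. In the jig's frame it is at x = 0, y = -87 mm + carriage travel.
- cards: Loose bystander: a banded bundle of blue cards, 90 x 54 x 37 mm, standing on the table beside the jig. Origin at the centre of its underside.
- tag_gun: Loose bystander: a white tagging gun lying on its side beside the jig, about 125 x 95 mm, 24 mm high. Origin on the table under it.
- tub: Loose bystander: an open clear plastic tub, 72 mm across, 55 mm high, beside the jig. Origin at the centre of its underside.

How it is judged (in metres and radians):
On the way, in this order (a step that is already met when the one before it is completed fails the run):
1. the locking button is held down while the carriage is still away from the end stop (value of joint release above 0.004 m and value of joint carriage below 0.12 m), for 0.1 s.
2. the carriage reaches the end stop with the button still held down (value of joint release above 0.0035 m and value of joint carriage above 0.137 m), for 0.05 s.
At the end, for the whole second after the job is handed in: The carriage rests within 3 mm of its fully home position (carriage joint above 0.137 m), the button is up again (within 1.2 mm), and cards, gun and tub are within 15 mm of where they stood (value of joint carriage above 0.137 m and value of joint release below 0.0012 m and distance of each of cards, tag_gun, tub from where it was at the start of the episode below 0.015 m); the robot touches nothing.
It fails at once if the carriage is forced along without the button held down (value of joint release below 0.001 m and (velocity of joint carriage above 0.03 m/s or velocity of joint carriage below -0.03 m/s) and distance of button_top from where it was at the start of the episode above 0.006 m).
It fails at once if a bystander is lifted, carried or knocked away (distance of any of cards, tag_gun, tub from where it was at the start of the episode above 0.02 m).
It fails at once if a bystander is tipped over (angle between any of cards, tag_gun, tub's own z axis and vertical above 0.4 rad).
It fails at once if the arm or the gripper's body, instead of the fingers, presses on the jig (contact force between the arm and jig above 3 N).
It also fails if it takes over 35 s, if anything falls off the work surface, if the arm or the gripper's body presses on something with over 40 N, if the wrist force passes 120 N, or if a joint passes its speed limit or range.

## Robot

A 6-joint arm with a two-finger parallel gripper is mounted at the origin on the work surface. World frame = base frame: x ahead of the robot, y to its left, z up, the work surface at z = 0. Lengths are in m, angles in degrees, forces in N, time in s.
With the tool pointing down it reaches from about 0.4 to 0.825 m from the base axis. Payload 7 kg.
Tool frame: the origin (TCP) lies on the front face of the gripper's body, between the roots of the fingers; the fingertips stand 66 mm ahead of it and the grasp point (between the pads) lies 47 mm ahead of it; z points along the fingers, y is the line along which they close (so a half turn about z gives the same grasp; the last joint's range is limited). The gripper opens to 88 mm and grips with 3 to 60 N. Pads are 19 mm wide; open, the fingers measure 130 mm over their backs; the gripper's body (78 mm by 193 mm) begins 47 mm behind the grasp point.
Start: joints at [-50.988, 20.546, 0.682, 0, -70.136, -16.507], TCP at [0.258, -0.624, 0.292] pointing down, gripper open.
Joint ranges: [-176.03, 176.03], [-82.01, 121.73], [-58.28, 71.71], [-173.87, 95.51], [-174.79, -0.11], [-173.66, 173.66]. Speed limits (degrees/s): [136.94, 136.94, 172.46, 180, 180, 180].

## Interface

Orientations are given as [roll, pitch, yaw] about the fixed x, y, z axes, in that order (R = Rz(yaw) Ry(pitch) Rx(roll)).
In Python, from plant import ctrl gives the robot as it stands.
- The arm moves only by the tool send_rows, never from a script. Its argument "deltas" is a list of rows, each a list of 2 entries, a list of its own where there are three numbers: the shift along the tool's x, y, z each as a share of 800 mm, from -1 to 1, then the turn about the tool's z as a share of 90 degrees, from -1 to 1. A call has exactly 5 rows; each row is the pose to reach, as a shift and turn from the pose commanded when the call began, along the tool's axes at that moment; what a row does not reach only later rows make up. A row lasts 1/12 s, in which the tool goes at most 41.7 mm and 7.16 degrees, less where a joint would pass 70% of its speed; a pose out of reach is approached as far as the arm can. A call with a number of a shift or a turn outside -1 to 1 is refused whole. A call with a gripper value outside its range is refused whole. "gripper" is the opening, from 0 (shut) to 1 (fully open), set as the call begins (left out, the last holds). The fingers move at their own pace and stop on an object; the grip force is fixed at half the most. Time passes only in rows, so rows that repeat a pose let the fingers close, or fill a call up. It gives the time, the measured TCP pose, the force, the opening and the grip force at its end, in the units of the state.
- ctrl.get_obs(): the state, without advancing time (a new reading comes with each control period).
- ctrl.snapshot(name): name is "side" or "top"; returns a dict with "color" (384x512x3 uint8, red, green, blue), "vertical_fov" (degrees; the focal length in pixels is half the picture's height over the tangent of half this angle, whatever the lens; pixels are square), "cx", "cy" (the principal point, pixels), "k1" (the pictures are not rectified: a ray, as slopes to the right and down, at radius r is drawn at 1 + k1 r^2 times it, then the intrinsics apply), "rvec" (rotation vector, rad) and "tvec" (3), from world to camera coordinates, as OpenCV has them. Camera axes: x right, y down, z forward; pixel columns grow to the right and rows downward; lengths in m; the calibration is good to about 2 mm. A picture is of the moment at which its call begins. There is no depth.
- ctrl.close_job(): hands the job in; it is judged then, once.
Trained networks look in a picture, given as the dict that the camera call returned (one of the last four; its "shot" number tells which), for a name from the list of things; names that differ only in an ending like _2 or _b are one class to them, and where a whole thing is asked for, a point or a joint stands for the part that bears it (a point fixed in the world has none). Each returns a list of dicts, best first, with "conf" (0 to 1); they miss things now and then, are a little off and sometimes report something else, mostly with a low value. They report only what shows in the picture. A call takes as long as a camera call.
- ctrl.boxes_of(picture, thing): "xy" ([column, row] as shares, 0 to 1, of the picture: columns of its width, rows of its height, amid what is visible of it).
- ctrl.cut_out(picture, thing): "pixels" (384x512 bool, what is visible of it) and "xy" ([column, row] as shares, 0 to 1, of the picture: columns of its width, rows of its height, amid what is visible of it).
The state is a dict: "clock": time; "joint_pos": joint angles; "qvel": joint speeds; "tau": joint torques, N m; "tool_pos": TCP position; "orientation": TCP orientation; "force": force on the tool from outside, world axes, zero at the start; "moment": the same for the moment, N m; "opening": finger opening in m; "gripper_force": force on a finger pad.
Only numpy, scipy, OpenCV 4.12 (cv2) and the standard library are available. Lean on these libraries where they do the work, as an engineer would, in place of code of your own. Each camera call takes 0.05 s, during which the arm holds its last target. There are 200 camera calls.

## Working session

There is one attempt and no reset: what is moved stays moved. The work goes in short steps, Python scripts to look and compute and a tool call to move; the robot and the scene stay as the last step left them, time stands still between calls to the robot, and variables do not carry over. Pictures are saved under pics/ and viewed, at most 10 in all, crops included, and the job is handed in when it is done.

Besides the shell and the picture viewer there is one more tool, called after "Emit:" by a JSON object that holds its "op" and its "data". send_rows: Moves the arm, as the interface text tells. Shift numbers are shares of 800 mm and turn numbers shares of 90 degrees, none past 1 either way. Its arguments: {"type":"object","properties":{"deltas":{"type":"array","items":{"type":"array"}},"gripper":{"type":"number"}},"required":["deltas"]}

```bash
mkdir -p pics; cat > h.py <<'E'
import numpy as np, cv2
from plant import ctrl
from scipy.spatial.transform import Rotation as R
def ray(s,uv):
    f=384/2/np.tan(np.radians(s["vertical_fov"])/2)
    d=(np.array(uv,float)-[s["cx"],s["cy"]])/f
    u=d.copy()
    for _ in range(30): u=d/(1+s["k1"]*(u@u))
    Rm=cv2.Rodrigues(np.array(s["rvec"],float))[0]
    return -Rm.T@np.array(s["tvec"],float).ravel(), Rm.T@np.array([u[0],u[1],1])
def at(s,uv,z):
    o,d=ray(s,uv); return o+d*(z-o[2])/d[2]
def px(s,xy): return np.array(xy)*[512,384]
E
python3 - <<'E'
from h import *
o=ctrl.get_obs(); print(o["clock"],o["tool_pos"],o["orientation"],o["opening"])
ims=[]
for n in("top","side"):
    s=ctrl.snapshot(n); ims.append(s["color"]); 
    for t,z in(("jig",.016),("carriage",.0485),("button_top",.039),("release",.039),("stop_face",.05),("cards",.02),("tag_gun",.012),("tub",.03)):
        for b in ctrl.cut_out(s,t)[:2]:
            p=px(s,b["xy"]); print(n,t,round(b["conf"],2),p.round(1),at(s,p,z).round(4),b["pixels"].sum())
im=np.vstack(ims)[...,::-1]
for i,n in enumerate(("top","side")): cv2.imwrite(f"pics/{n}0.png",cv2.resize(ims[i][...,::-1],(800,600)))
E
```

```text
0.0 [ 0.25821951 -0.62324961  0.29121836] [ 1.79904939e+02 -8.11494583e-03 -1.57500963e+02] 0.08782856183898961
top jig 0.75 [309.8 195.9] [ 0.5684 -0.0706  0.016 ] 7613
top carriage 0.85 [281.2 217. ] [ 0.5236 -0.0057  0.0485] 1983
top button_top 0.64 [285.7 213.9] [ 0.5301 -0.0159  0.039 ] 220
top release 0.63 [282.4 218.3] [ 0.5209 -0.0088  0.039 ] 215
top release 0.6 [311.9 192.9] [ 0.5734 -0.0723  0.039 ] 7739
top stop_face 0.77 [311.9 194.9] [ 0.5684 -0.0708  0.05  ] 7863
top cards 0.58 [324.3 280.4] [ 0.3878 -0.0962  0.02  ] 1219
top tag_gun 0.87 [269.8 135.3] [0.7032 0.0132 0.012 ] 1121
top tub 0.72 [392.3 232. ] [ 0.4877 -0.2425  0.03  ] 999
top tub 0.53 [323.2 282.3] [ 0.3851 -0.0922  0.03  ] 1213
side jig 0.62 [281.3 254.4] [ 0.5872 -0.0984  0.016 ] 9341
side jig 0.31 [234.5 226.2] [ 0.5295 -0.0009  0.016 ] 2130
side carriage 0.69 [234. 225.] [ 0.5194 -0.0386  0.0485] 2043
side button_top 0.59 [236.  221.3] [ 0.5285 -0.0167  0.039 ] 196
side release 0.52 [234.8 221.8] [ 0.5261 -0.0176  0.039 ] 148
side stop_face 0.94 [275.7 254. ] [ 0.5639 -0.1309  0.05  ] 9506
side cards 0.88 [166.6 275.4] [ 0.3936 -0.1023  0.02  ] 2360
side tag_gun 0.83 [322.6 207. ] [0.7204 0.0195 0.012 ] 1010
side tub 0.76 [247.  323.4] [ 0.4886 -0.2325  0.03  ] 2677
```

View pics/top0.png

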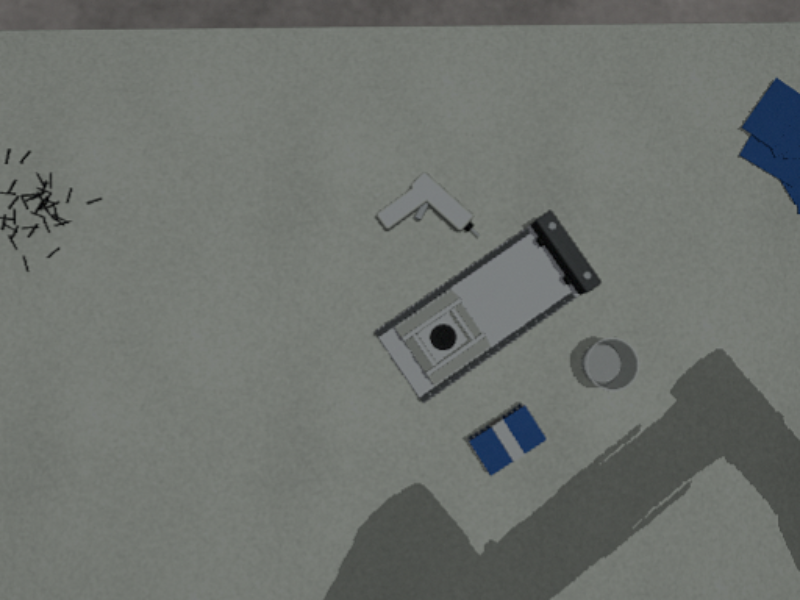

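View pics/side0.png

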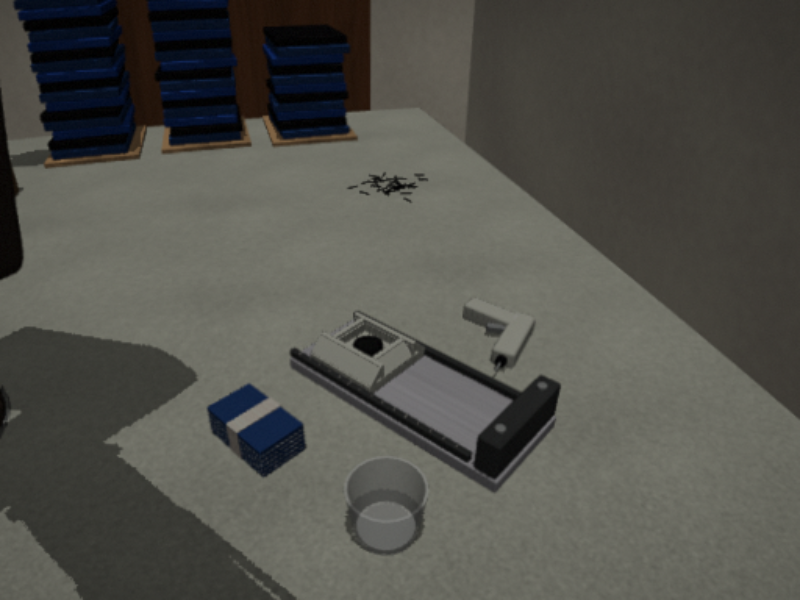

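The pictures show the jig with its near end at (400,366) and the stop at about (573,252) in the top view. The button is at (443,337) in the top view and (368,345) in the side view, both in 800x600 pixels. Cards, tub and gun lie clear of the bed.

```bash
cat >> h.py <<'E'
def button(s,guess):
    g=s["color"].max(2); m=((g<45)*255).astype(np.uint8)
    n,l,st,c=cv2.connectedComponentsWithStats(m)
    k=[i for i in range(1,n) if 40<st[i,4]<600]
    i=min(k,key=lambda i:np.linalg.norm(c[i]-guess)); return c[i],st[i]
E
python3 - <<'E'
from h import *
t=ctrl.snapshot("top"); s=ctrl.snapshot("side")
rs=[]
for n,p,g in(("top",t,(283.5,215.7)),("side",s,(235.5,221))):
    c,st=button(p,np.array(g)); print(n,c.round(1),st,at(p,c,.039).round(4)); 
q=lambda u,v,z:at(t,(u*.64,v*.64),z)[:2]
near=(q(376,333,.026)+q(423,400,.026))/2
st=(q(549,211,.06)+q(600,283,.06))/2
print("near",near,"stop",st,np.linalg.norm(st-near))
d=st-near; print("yaw",np.degrees(np.arctan2(d[1],d[0])))
e=q(423,400,.026)-q(376,333,.026); print("perp",np.degrees(np.arctan2(e[1],e[0])),np.linalg.norm(e))
# edges of the bed by mask
m=ctrl.cut_out(t,"jig")[0]["pixels"].astype(np.uint8)
r=cv2.minAreaRect(np.argwhere(m)[:,::-1].astype(np.float32)); b=cv2.boxPoints(r)
P=[at(t,x,.03)[:2] for x in b]; print(np.round(P,4),[np.degrees(np.arctan2(*(P[(i+1)%4]-P[i])[::-1])).round(1) for i in range(4)])
E
```

```text
top [283.  215.5] [275 208  17  16 199] [ 0.5268 -0.01    0.039 ]
side [235.7 220.2] [226 215  19  13 173] [ 0.5289 -0.0134  0.039 ]
near [0.48779483 0.04806555] stop [ 0.64287849 -0.18793591] 0.28239622061784797
yaw -56.68988101356293
perp -145.8509382147666 0.1109364022467291
[[ 0.5382  0.0828]
 [ 0.7021 -0.1656]
 [ 0.5978 -0.2322]
 [ 0.4367  0.0156]] [np.float64(-56.6), np.float64(-147.4), np.float64(123.0), np.float64(33.5)]
```

Emit:
{"op": "send_rows", "data": {"deltas": [[[-0.032,0.031,0],0],[[-0.065,0.062,0],-0.04],[[-0.098,0.093,0],-0.08],[[-0.13,0.124,0],-0.121],[[-0.163,0.155,0],-0.121]], "gripper": 0}}

```text
clock: 1.47
tool_pos: [0.3316, -0.4577, 0.2922]
orientation: [-180.0, 0.0, -146.4]
force: [-0.1, 0.4, -0.2]
opening: 0.0597
gripper_force: 0.0
```

Emit:
{"op": "send_rows", "data": {"deltas": [[[-0.034,0.022,0],0],[[-0.068,0.044,0],0],[[-0.103,0.066,0],0],[[-0.137,0.088,0],0],[[-0.171,0.11,0],0]]}}

```text
clock: 1.88
tool_pos: [0.3975, -0.3088, 0.2925]
orientation: [-180.0, 0.0, -146.6]
force: [0.8, 0.4, -0.2]
opening: 0.0267
gripper_force: 0.0
```

Emit:
{"op": "send_rows", "data": {"deltas": [[[-0.034,0.022,0],0],[[-0.068,0.044,0],0],[[-0.103,0.066,0],0],[[-0.137,0.088,0],0],[[-0.171,0.11,0],0]]}}

```text
clock: 2.3
tool_pos: [0.4633, -0.16, 0.2926]
orientation: [-180.0, 0.0, -146.6]
force: [0.6, -0.7, 0.6]
opening: 0.0004
gripper_force: 0.0
```

Emit:
{"op": "send_rows", "data": {"deltas": [[[-0.034,0.022,0.02],0],[[-0.068,0.044,0.05],0],[[-0.103,0.066,0.09],0],[[-0.137,0.088,0.13],0],[[-0.171,0.111,0.165],0]]}}

```text
clock: 2.72
tool_pos: [0.5257, -0.0175, 0.1656]
orientation: [-180.0, 0.1, -146.6]
force: [1.0, -0.1, -0.2]
opening: 0.0005
gripper_force: 0.0
```

```bash
python3 - <<'E'
from h import *
s=ctrl.snapshot("side"); t=ctrl.snapshot("top")
o=ctrl.get_obs(); print(o["clock"],o["tool_pos"],o["orientation"],o["opening"],o["force"])
cv2.imwrite("pics/s1.png",np.hstack([cv2.resize(p["color"][y:y+150,x:x+100][...,::-1],(400,600),interpolation=cv2.INTER_CUBIC) for p,x,y in((s,185,130),(t,233,140))]))
for n,p in(("s",s),("t",t)):
    f=192/np.tan(np.radians(p["vertical_fov"])/2)
    tip=o["tool_pos"]+[0,0,-.066]
    for q in (tip,tip*[1,1,0]+[0,0,.039],np.array([.528,-.012,.039])):
        uv=cv2.projectPoints(q[None],np.array(p["rvec"],float),np.array(p["tvec"],float),np.array([[f,0,p["cx"]],[0,f,p["cy"]],[0,0,1]]),np.array([p["k1"],0,0,0]))[0].ravel(); print(n,uv.round(1))
E
```

```text
2.8167 [ 0.52491131 -0.01621019  0.16235038] [ 179.88149054   -0.3136511  -146.46093071] 0.0005946391977519208 [-0.64988307 -0.51247902 -0.57125868]
s [233.7 194.7]
s [234.  221.4]
s [235.1 219.8]
t [287.9 215.8]
t [285.9 216.3]
t [283.9 214.9]
```

View pics/s1.png

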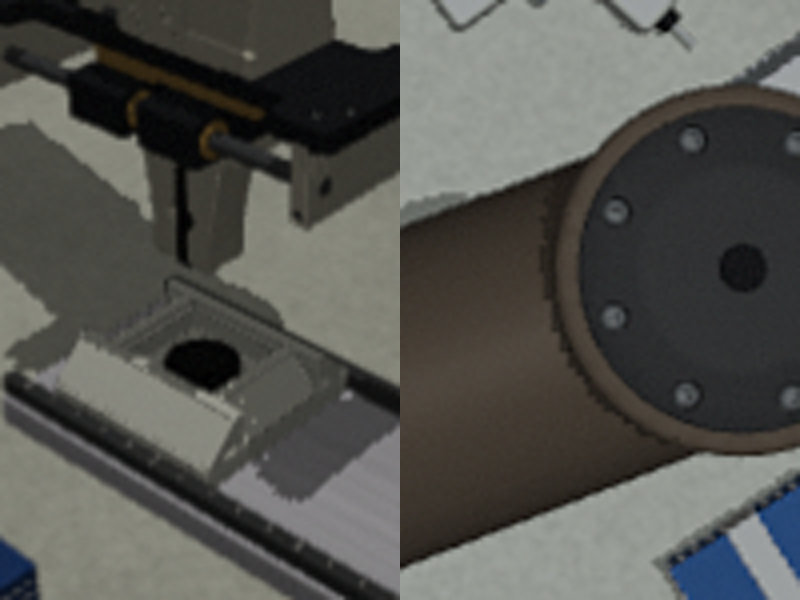

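The side crop shows the shut fingertips at about (234,197), roughly above and slightly left of the button at (235.5,220). The fingers are aligned with the bed. I'll lower to just above the rim.

Emit:
{"op": "send_rows", "data": {"deltas": [[[0,0,0.015],0],[[0,0,0.03],0],[[0,0,0.045],0],[[0,0,0.045],0],[[0,0,0.045],0]]}}

```text
clock: 3.23
tool_pos: [0.5253, -0.0192, 0.1307]
orientation: [180.0, -0.0, -146.6]
force: [0.1, -0.6, 0.5]
opening: 0.0005
gripper_force: 0.0
```

```bash
python3 - <<'E'
from h import *
s=ctrl.snapshot("side")
o=ctrl.get_obs(); print(o["clock"],o["tool_pos"],o["orientation"],o["force"])
cv2.imwrite("pics/s2.png",cv2.resize(s["color"][160:260,175:308][...,::-1],(798,600),interpolation=cv2.INTER_CUBIC))
E
```

```text
3.2833 [ 0.5257298  -0.01909481  0.13125277] [-1.79978279e+02  2.27848185e-02 -1.46606120e+02] [-0.05062021  0.5172782   0.74975993]
```

View pics/s2.png

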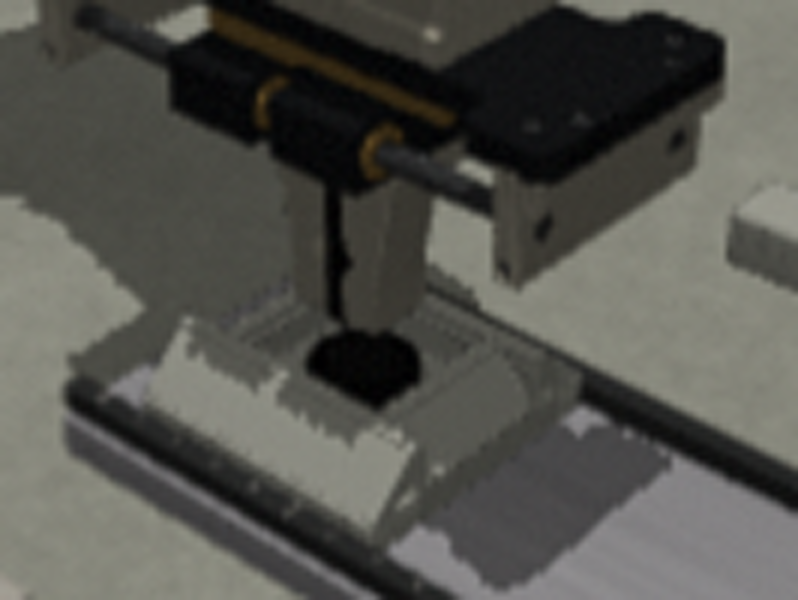

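Emit:
{"op": "send_rows", "data": {"deltas": [[[-0.007,0.005,0],0],[[-0.007,0.005,0.007],0],[[-0.007,0.005,0.015],0],[[-0.007,0.005,0.024],0],[[-0.007,0.005,0.024],0]]}}

```text
clock: 3.7
tool_pos: [0.5269, -0.0127, 0.1097]
orientation: [179.9, -0.1, -146.6]
force: [-0.2, -0.3, 0.0]
opening: 0.0004
gripper_force: 0.0
```

```bash
python3 - <<'E'
from h import *
s=ctrl.snapshot("side")
o=ctrl.get_obs(); print(o["clock"],o["tool_pos"],o["orientation"],o["force"])
cv2.imwrite("pics/s3.png",cv2.resize(s["color"][180:255,190:290][...,::-1],(800,600),interpolation=cv2.INTER_CUBIC))
E
```

```text
3.75 [ 0.52716016 -0.01267862  0.11025579] [ 1.79962511e+02 -1.21094643e-01 -1.46612530e+02] [-0.5880333  0.074293  -0.3196218]
```

View pics/s3.png

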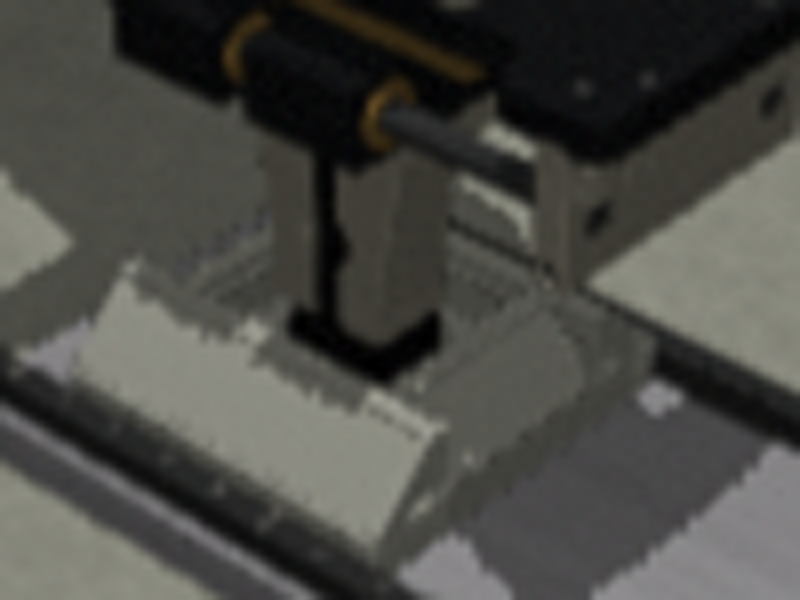

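The fingertips are inside the pocket over the button, around (365,340) in the crop, with clearance on all sides. Now I'll press.

Emit:
{"op": "send_rows", "data": {"deltas": [[[0,0,0.004],0],[[0,0,0.008],0],[[0,0,0.011],0],[[0,0,0.014],0],[[0,0,0.014],0]]}}

```text
clock: 4.17
tool_pos: [0.5281, -0.0124, 0.1]
orientation: [-180.0, 0.0, -146.6]
force: [-1.2, -0.0, 4.4]
opening: 0.0004
gripper_force: 1.9
```

Emit:
{"op": "send_rows", "data": {"deltas": [[[0,0,0.001],0],[[0,0,0.001],0],[[0,0,0.001],0],[[0,0,0.001],0],[[0,0,0.001],0]]}}

```text
clock: 4.58
tool_pos: [0.5281, -0.0125, 0.0995]
orientation: [-180.0, 0.0, -146.6]
force: [0.3, -0.2, 4.3]
opening: 0.0001
gripper_force: 2.0
```

Emit:
{"op": "send_rows", "data": {"deltas": [[[0,0,0.001],0],[[0,-0.005,0.001],0],[[0,-0.01,0.001],0],[[0,-0.015,0.001],0],[[0,-0.02,0.001],0]]}}

```text
clock: 5.0
tool_pos: [0.537, -0.0261, 0.0986]
orientation: [-180.0, 0.0, -146.6]
force: [-0.6, 1.2, 3.6]
opening: 0.0007
gripper_force: 2.2
```

```bash
python3 - <<'E'
from h import *
s=ctrl.snapshot("side")
o=ctrl.get_obs(); print(o["clock"],o["tool_pos"],o["orientation"],o["force"])
cv2.imwrite("pics/s4.png",cv2.resize(s["color"][180:270,190:310][...,::-1],(800,600),interpolation=cv2.INTER_CUBIC))
E
```

```text
5.05 [ 0.53739144 -0.0265898   0.09856812] [-1.79983826e+02  7.86026885e-03 -1.46610093e+02] [ 0.73474058 -1.02021962  4.50675209]
```

View pics/s4.png

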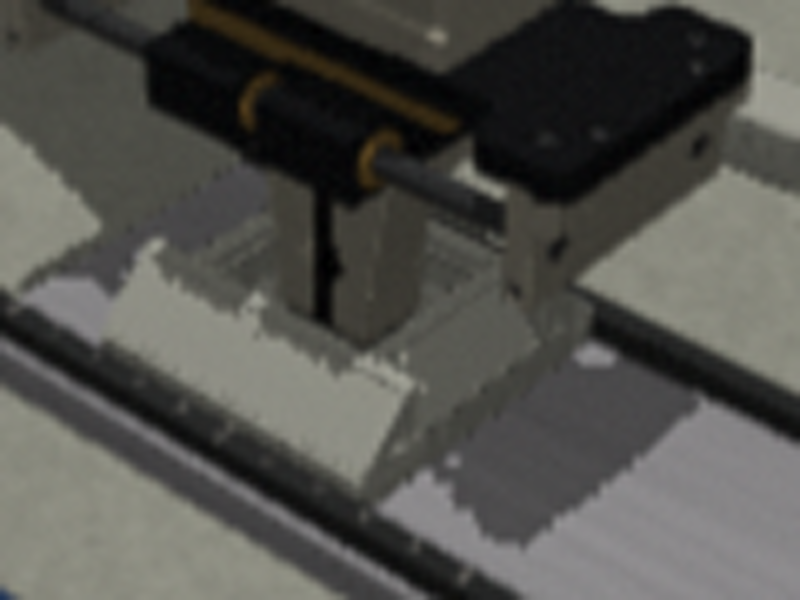

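The carriage is moving along with the finger, so I'll continue.

Emit:
{"op": "send_rows", "data": {"deltas": [[[0,-0.007,0],0],[[0,-0.015,0],0],[[0,-0.023,0],0],[[0,-0.031,0],0],[[0,-0.039,0],0]]}}

```text
clock: 5.47
tool_pos: [0.5543, -0.0525, 0.0985]
orientation: [-180.0, 0.0, -146.6]
force: [0.3, 1.7, 4.6]
opening: -0.0002
gripper_force: 2.2
```

Emit:
{"op": "send_rows", "data": {"deltas": [[[0,-0.008,0],0],[[0,-0.016,0],0],[[0,-0.024,0],0],[[0,-0.032,0],0],[[0,-0.04,0],0]]}}

```text
clock: 5.88
tool_pos: [0.5719, -0.0791, 0.0986]
orientation: [-180.0, 0.0, -146.6]
force: [0.2, 2.5, 4.5]
opening: 0.0005
gripper_force: 2.2
```

Emit:
{"op": "send_rows", "data": {"deltas": [[[0,-0.008,0],0],[[0,-0.016,0],0],[[0,-0.024,0],0],[[0,-0.032,0],0],[[0,-0.04,0],0]]}}

```text
clock: 6.3
tool_pos: [0.5895, -0.1058, 0.0986]
orientation: [-180.0, 0.0, -146.6]
force: [-0.3, 2.3, 4.6]
opening: 0.0004
gripper_force: 2.2
```

Emit:
{"op": "send_rows", "data": {"deltas": [[[0,-0.005,0],0],[[0,-0.01,0],0],[[0,-0.015,0],0],[[0,-0.02,0],0],[[0,-0.025,0],0]]}}

```text
clock: 6.72
tool_pos: [0.6002, -0.1223, 0.0985]
orientation: [180.0, -0.0, -146.6]
force: [-0.0, 1.7, 5.0]
opening: 0.0003
gripper_force: 2.2
```

Emit:
{"op": "send_rows", "data": {"deltas": [[[0,-0.002,0],0],[[0,-0.004,0],0],[[0,-0.006,0],0],[[0,-0.008,0],0],[[0,-0.01,0],0]]}}

```text
clock: 7.13
tool_pos: [0.604, -0.1286, 0.0983]
orientation: [180.0, -0.0, -146.6]
force: [-1.3, 2.2, 4.7]
opening: 0.0001
gripper_force: 2.2
```

Emit:
{"op": "send_rows", "data": {"deltas": [[[0,-0.001,0],0],[[0,-0.002,0],0],[[0,-0.003,0],0],[[0,-0.004,0],0],[[0,-0.005,0],0]]}}

```text
clock: 7.55
tool_pos: [0.6066, -0.1321, 0.0985]
orientation: [180.0, -0.0, -146.6]
force: [-2.5, 3.0, 4.0]
opening: 0.0001
gripper_force: 2.2
```

Emit:
{"op": "send_rows", "data": {"deltas": [[[0,-0.001,0],0],[[0,-0.002,0],0],[[0,-0.003,0],0],[[0,-0.004,0],0],[[0,-0.005,0],0]]}}

```text
clock: 7.97
tool_pos: [0.6077, -0.1338, 0.0983]
orientation: [179.8, -0.0, -146.6]
force: [-8.3, 17.6, 11.6]
opening: 0.0003
gripper_force: 10.0
```

The push force rose to about 19 N, so the carriage is at the stop. I'll ease slightly and look.

Emit:
{"op": "send_rows", "data": {"deltas": [[[0,0,0],0],[[0,0,0],0],[[0,0.001,0],0],[[0,0.001,0],0],[[0,0.001,0],0]]}}

```text
clock: 8.38
tool_pos: [0.6076, -0.1336, 0.0984]
orientation: [179.9, -0.0, -146.6]
force: [-4.8, 9.8, 7.9]
opening: 0.0005
gripper_force: 8.3
```

```bash
python3 - <<'E'
from h import *
s=ctrl.snapshot("side")
o=ctrl.get_obs(); print(o["clock"],o["tool_pos"],o["orientation"],o["force"])
cv2.imwrite("pics/s5.png",cv2.resize(s["color"][200:320,220:380][...,::-1],(800,600),interpolation=cv2.INTER_CUBIC))
E
```

```text
8.4333 [ 0.60764728 -0.13363954  0.09840942] [ 1.79896925e+02 -3.51041327e-02 -1.46604078e+02] [-5.75818938 10.74839022  7.6211434 ]
```

View pics/s5.png

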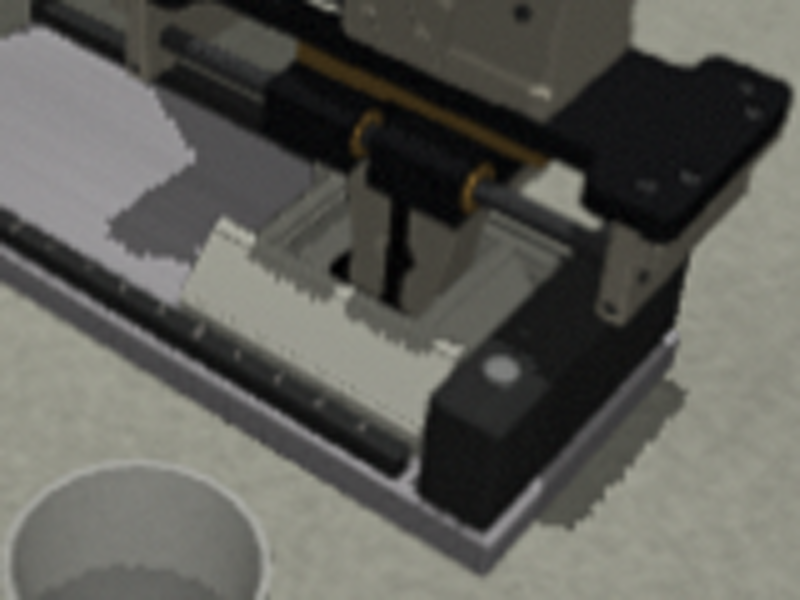

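The carriage sits against the stop block (edge near (440,370) in the crop), with the fingers at the front of the pocket and the button still down. Next I'll lift straight up.

Emit:
{"op": "send_rows", "data": {"deltas": [[[0,0,-0.003],0],[[0,0,-0.006],0],[[0,0,-0.01],0],[[0,0,-0.014],0],[[0,0,-0.02],0]]}}

```text
clock: 8.85
tool_pos: [0.6083, -0.1349, 0.114]
orientation: [180.0, -0.1, -146.6]
force: [0.3, -0.5, 0.4]
opening: 0.0006
gripper_force: 0.0
```

Emit:
{"op": "send_rows", "data": {"deltas": [[[0,0,-0.02],0],[[0,0,-0.05],0],[[0,0,-0.08],0],[[0,0,-0.11],0],[[0,0,-0.12],0]]}}

```text
clock: 9.27
tool_pos: [0.6103, -0.1354, 0.215]
orientation: [-179.8, 0.3, -146.6]
force: [0.2, -0.4, 0.5]
opening: 0.0002
gripper_force: 0.0
```

```bash
python3 - <<'E'
from h import *
s=ctrl.snapshot("side"); t=ctrl.snapshot("top")
o=ctrl.get_obs(); print(o["clock"],o["tool_pos"],o["force"])
for n,z in(("cards",.02),("tag_gun",.012),("tub",.03)):
    for b in ctrl.cut_out(s,n)[:1]: print(n,b["conf"],px(s,b["xy"]).round(1))
c,st=button(s,np.array([300,250])); print(c,st)
for z in(.032,.039): print(z,at(s,c,z))
cv2.imwrite("pics/s6.png",cv2.resize(s["color"][200:320,220:380][...,::-1],(800,600),interpolation=cv2.INTER_CUBIC))
E
```

```text
9.3667 [ 0.60971893 -0.13514378  0.21305967] [ 0.6452588  -0.02934195 -1.29413184]
cards 0.91 [167.4 274.1]
tag_gun 0.79 [323.4 211.4]
tub 0.68 [245.3 321.9]
[297.03529412 252.96862745] [286 246  22  17 255]
0.032 [ 0.60645654 -0.11884653  0.032     ]
0.039 [ 0.60291566 -0.12613108  0.039     ]
```

View pics/s6.png

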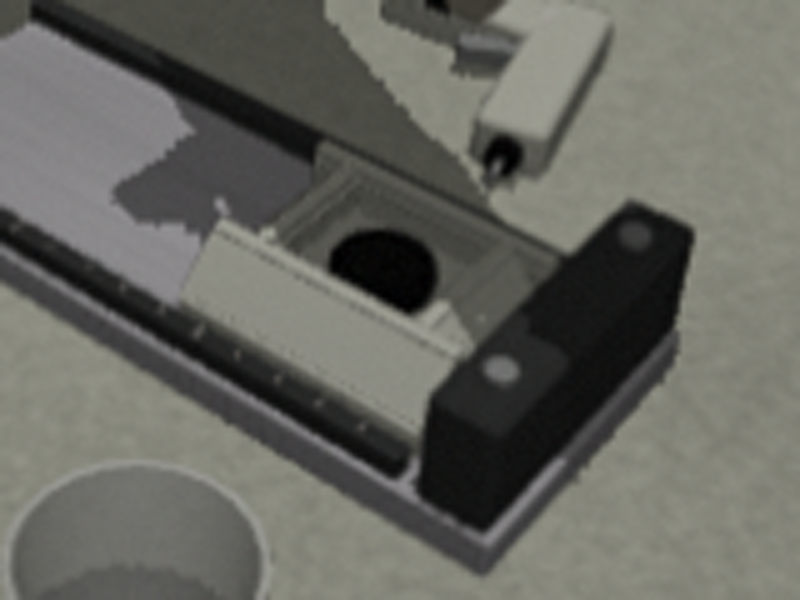

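The carriage is home against the buffers. The button centre at (297,253) fits the raised height (39 mm) along the bed line. The fingers are clear and the bystanders haven't moved.

```bash
python3 -c "
from plant import ctrl
print(ctrl.close_job())"
```

```text
the job is handed in; nothing more can be done
None
```

I pushed the carriage home against the end stop with the button held down, then lifted clear and handed the job in; the last picture shows the button up and the cards, gun and tub where they stood, but no verdict came back.

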